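Clamp a cleaner bottle and take off its push-and-turn cap

TASK

The square cleaner bottle stands loose in the open bench clamp. Push the clamp's slide up until the bottle is nipped between the two jaws and turn the wing knob clockwise until the slide is locked tight; then press the bottle's safety cap down, twist it anticlockwise while it is down until it is free, and lift it straight off. Finish while still holding the cap in the gripper, level and about 5 cm straight above the open neck, ready to go back on, with the bottle standing upright in the locked clamp and the other things on the bench left alone.

Things in the scene. Friction and masses are not known exactly. Their poses are not given: they have to be found in the camera images.
- clamp: bench clamp screwed to the table: aluminium plate 100 x 220 mm (x, y), 12 mm thick, origin at the centre of its underside. On its line x = 0 lie, from +y to -y: fixed jaw (64 mm wide, top at z = 72 mm, rubber face at y = +85 mm), bottle, sliding jaw (60 mm wide, top at z = 71 mm), wing knob (axis at y = -80 mm), push tab at the slide's tail
- slide (a joint): travel of the slide (steel bar, sliding jaw in front, push tab at its tail), m: 0 fully open, starts at 0 to 0.022, grows along the clamp's +y; jaw face at clamp y = -25 mm + travel. 0.040 nips the 70 mm bottle on both jaws. Knob loose: 2 N moves it, the bottle adds 2 to 7 N, then it stops hard; it stays where left. Knob tight: holds about 60 N
- tab (a point): centre of the outer (clamp -y) face of the slide's push tab, at z = 45 mm; moves with the slide, at clamp y = -190 mm + travel. The tab is 32 mm wide (clamp x), 10 mm thick (y), z = 13 to 53 mm; the table behind it (clamp -y) is clear. Push this face along the clamp's +y to close the clamp
- knob (a joint): turn of the black wing knob, rad: 0 loose, grows clockwise seen from above, end stop at 1.57; starts at 0 to 0.3. Its washer meets the bar at about 0.7 and then grips harder and harder; tight from 1.3 to the end stop. It stays where left; takes 0.1 N m loose, up to 0.2 N m tight. It does not move with the slide
- knob_grip (a point): point on the knob's axis at z = 53 mm, the height to grip. The wing is an upright bar 44 mm long, 12 mm thick, from z = 34 to 62 mm, on a hub 27 mm across (z = 24 to 34 mm). The wing lies along the clamp's x at 0 and along the slide (clamp y) at 1.57
- bottle: loose half-litre square white bottle (0.3 to 0.7 kg) on the clamp's plate between the jaws, underside at z = 12 mm; origin at the centre of the underside. Body 70 x 70 mm, 94 mm tall, shoulder up to 102 mm, neck 30 mm across up to 133 mm. Starts 3 to 10 mm off its seat on the fixed jaw, turned up to 0.06 rad to the jaws
- mouth (a point): centre of the top of the bottle's neck, 133 mm above the bottle's underside. The closed cap's rim is 17 mm below it, 14 mm above the shoulder; the cap's top is 11 mm above it
- cap: black ribbed round cap, 45 mm across, 28 mm tall, 40 g; origin at the centre of its lower rim, x along the bottle's x when closed. Sprung up: goes down from 5 N, clears its teeth 3.5 to 4 mm down (10 N), stops at 6 mm (13 N). Held down, turn it anticlockwise from above: free to lift off at 40 to 80 degrees (60 is best; 80 is a stop). Not pressed it turns only about 5 degrees
- carton: bystander: brown carton 85 x 120 x 55 mm, origin at the centre of its underside
- screwdriver: bystander: screwdriver 180 mm long lying on the table, in front of the clamp
- spray: bystander: upright can 52 mm across, 160 mm tall, origin at the centre of its underside
- terminals: bystander: 150 mm cut of steel rail with a row of grey rail terminals, 46 mm wide and 44 mm tall, origin at the centre of its underside
Mind the look-alikes: they are no part of the job. Of the things shaped like the cap, the black one is meant.

How it is judged (in metres and radians):
On the way, in this order (a step that is already met when the one before it is completed fails the run):
1. the slide is pushed up so that the bottle is nipped between the jaws (value of joint slide above 0.0375 m), for 0.2 s.
2. the wing knob is turned tight with the slide still up against the bottle (value of joint slide above 0.0375 m and value of joint knob above 1.1 rad), for 0.2 s.
3. the cap is pressed down, the clamp locked (all of step 2 and z of cap in the frame of bottle below 0.1145 m), for 0.05 s.
4. the cap is twisted clear of its lugs, still on the neck (all of step 2 and angle between the x axis of cap and the x axis of bottle, either way round above 0.65 rad and z of cap in the frame of bottle below 0.125 m), for 0.05 s.
At the end, for the whole second after the job is handed in: Cap held by the gripper (over 1 N) and off the bottle, at rest, level within 0.25 rad, rim 20 to 100 mm above the mouth, within 30 mm of its axis; bottle on the plate, upright within 0.1 rad; slide within 2.5 mm of nipping it, knob past 1.1 rad; no bystander moved 30 mm (all of step 2 and angle between bottle's own z axis and vertical below 0.1 rad and z of bottle in the frame of clamp below 0.016 m and z of cap in the frame of mouth between 0.02 and 0.1 m and horizontal distance between cap and mouth below 0.03 m and angle between cap's own z axis and vertical below 0.25 rad and contact force between the fingers and cap above 1 N and contact force between cap and bottle below 0.05 N and linear speed of cap below 0.02 m/s and distance of each of carton, screwdriver, spray, terminals from where it was at the start of the episode below 0.03 m); the arm keeps its last pose, push and grip.
It fails at once if the bottle is tipped or pulled up out of the clamp (angle between bottle's own z axis and vertical above 0.25 rad or z of bottle in the frame of clamp above 0.03 m).
It fails at once if a bystander is knocked away (distance of any of carton, screwdriver, spray, terminals from where it was at the start of the episode above 0.03 m).
It also fails if it takes over 58 s, if anything falls off the work surface, if the arm or the gripper's body presses on something with over 40 N, if the wrist force passes 120 N, or if a joint passes its speed limit or range.

ROBOT

A 6-joint arm with a two-finger parallel gripper is mounted at the origin on the work surface. World frame = base frame: x ahead of the robot, y to its left, z up, the work surface at z = 0. Lengths are in mm, angles in rad, forces in N, time in s.
With the tool pointing down it reaches from about 275 to 750 mm from the base axis. Payload 10.2 kg.
Tool frame: the origin (TCP) lies on the centre line of the jaws, within the pads' length; the fingertips stand 17 mm ahead of it and the grasp point (between the pads) lies 2 mm behind it; z points along the fingers, y is the line along which they close (so a half turn about z gives the same grasp; the last joint's range is limited). The gripper opens to 85 mm and grips with 20 to 120 N. Pads are 22 mm wide; open, the fingers measure 114 mm over their backs; the gripper's body (76 mm by 85 mm) begins 54 mm behind the grasp point. The pads swing forward as they close: fully open they stand 13 mm farther back than shut.
Start: joints at [-1.573, 0.313, 1.498, -0, 1.331, -0.223], TCP at [114.967, -512.264, 248.294] pointing down, gripper open.
Joint ranges: [-2.94, 2.94], [-0.97, 2.17], [0.19, 2.56], [-1.23, 4.37], [0.02, 3.11], [-2.88, 2.88]. Speed limits (rad/s): [2.39, 2.39, 3.01, 3.14, 3.14, 3.14].

INTERFACE

Orientations are given as a unit quaternion [w, x, y, z].
In Python, from rig import ctrl gives the robot as it stands. The module is installed in compiled form; this text tells all that it offers.
- The arm moves only by the shell command python3 -m jog 'ROWS' [FORCE]. ROWS is JSON, a list of rows, each an object with "delta_pos": the shift along the world's x, y, z in mm, a list of three; "angular": the turn, a rotation vector about the world's x, y, z in rad, a list of three; "fingers": the opening, from 0 (shut) to 1 (fully open). In form: [{"delta_pos": [tx, ty, tz], "angular": [rx, ry, rz], "fingers": fingers}, ...]. A call has 1 to 10 rows; each row is the pose to reach, as a shift and turn from the pose commanded when the call began; what a row does not reach only later rows make up. A row lasts 1/8 s, in which the tool goes at most 62.5 mm and 10.7 degrees, less where a joint would pass 70% of its speed; a pose out of reach is approached as far as the arm can. A call with a gripper value outside its range is refused whole. The fingers move at their own pace and stop on an object; FORCE is the grip in N (left out, the last holds). Time passes only in rows, so rows that repeat a pose let the fingers close. It gives the time, the measured TCP pose, the force, the opening and the grip force at its end, in the units of the state.
- ctrl.sense(): the state, without advancing time (a new reading comes with each control period).
- ctrl.capture(name): name is "scene" or "top" or "wrist"; returns a dict with "pixels" (420x560x3 uint8, blue, green, red), "fx", "fy", "cx", "cy" (pixels), "R" (3x3) and "t" (3): a world point X has camera coordinates R X + t. Camera axes: x right, y down, z forward; pixel columns grow to the right and rows downward; lengths in mm; the calibration is good to about 2 mm. A picture is of the moment at which its call begins. There is no depth.
- ctrl.finish_job(): hands the job in; it is judged then, once.
The state is a dict: "time_s": time; "joints": joint angles; "dq": joint speeds; "tau": joint torques, N m; "eef_pos": TCP position; "ee_rot": TCP orientation; "force": force on the tool from outside, world axes, zero at the start; "wrist_torque": the same for the moment, N m; "grip_width": opening from 0.0 (shut) to 1.0 (fully open); "grip_force": force on a finger pad.
Only numpy, scipy, OpenCV 4.12 (cv2) and the standard library are available. Lean on these libraries where they do the work, as an engineer would, in place of code of your own. Each camera call takes 0.05 s, during which the arm holds its last target. There are 200 camera calls.

## Working session

There is one attempt and no reset: what is moved stays moved. The work goes in short steps, Python scripts to look and compute and a shell command to move; the robot and the scene stay as the last step left them, time stands still between calls to the robot, and variables do not carry over. Pictures are saved under pics/ and viewed, at most 10 in all, crops included, and the job is handed in when it is done.

```bash
mkdir -p pics
cat > h.py <<'E'
from rig import ctrl
import numpy as np, cv2
def cap(n,f=None):
    c=ctrl.capture(n); c['R']=np.array(c['R']);c['t']=np.array(c['t']);c['pixels']=np.array(c['pixels'])
    if f: cv2.imwrite('pics/'+f,c['pixels'])
    return c
def ray(c,u,v,z):
    o=-c['R'].T@c['t']; d=c['R'].T@np.array([(u-c['cx'])/c['fx'],(v-c['cy'])/c['fy'],1.])
    return o+d*(z-o[2])/d[2]
def proj(c,X):
    p=c['R']@np.array(X,float)+c['t']; return np.array([p[0]/p[2]*c['fx']+c['cx'],p[1]/p[2]*c['fy']+c['cy']])
E
python3 - <<'E'
from h import *
for n in('scene','top'):
    c=cap(n,n+'1.png'); print(n,(-c['R'].T@c['t']).round(),c['fx'],c['R'].round(2).tolist())
s=ctrl.sense();print(s)
E
```

```text
scene [1119. -184.  897.] 497.2795864672141 [[0.41, 0.91, -0.02], [0.71, -0.33, -0.62], [-0.58, 0.24, -0.78]]
top [457.  64. 986.] 512.8373709142261 [[-0.01, -1.0, -0.02], [-0.99, 0.01, -0.12], [0.12, 0.02, -0.99]]
{'time_s': 0.1, 'joints': array([-1.57340259e+00,  3.13390401e-01,  1.49835771e+00,  7.84281339e-06,
        1.33102155e+00, -2.23406981e-01]), 'dq': array([ 1.47488954e-04, -8.43047582e-04, -4.28574828e-04, -1.30305804e-03,
        1.68241669e-03, -7.70510645e-05]), 'tau': array([ 2.78784457e-03, -4.12903690e+01, -2.60143536e+01, -1.36735171e-04,
        2.97069579e-03, -3.91162166e-05]), 'eef_pos': array([ 114.96769982, -512.03776036,  247.79544474]), 'ee_rot': array([-5.84320815e-04,  9.93911999e-01,  1.10175282e-01,  7.01477759e-05]), 'force': array([-0.06720065, -0.3917969 , -0.36285138]), 'wrist_torque': array([ 0.05451729, -0.00264713,  0.01183401]), 'grip_force': 0.0, 'grip_width': 0.9987310211478785}
```

View pics/top1.png

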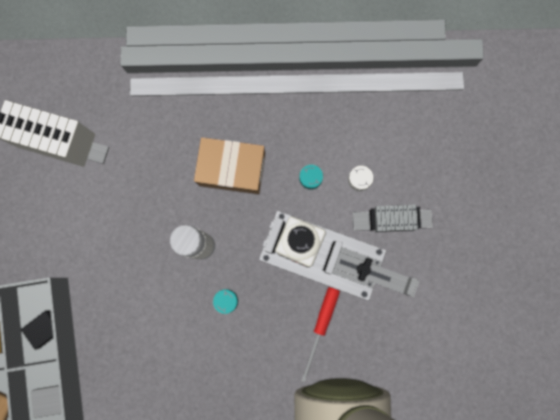

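View pics/scene1.png

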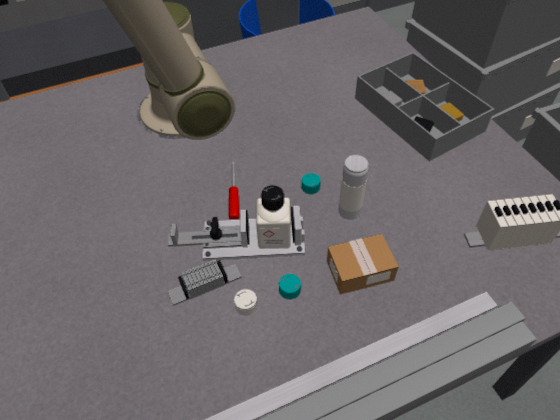

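The top view shows the clamp at about (325,255): cap at (301,239), knob at (365,268) and tab at (412,286). The bottle end points up and left, and the screwdriver is below at (325,310).

Run:
```python
from h import *
c=cap('top'); p=c['pixels']
cv2.imwrite('pics/crop1.png',cv2.resize(p[200:310,250:430],None,fx=4.4,fy=4.4,interpolation=cv2.INTER_CUBIC))
hsv=cv2.cvtColor(p,cv2.COLOR_BGR2HSV)
roi=p[200:310,250:430]; g=roi.max(2)
m=(g<45).astype(np.uint8)
n,l,st,ce=cv2.connectedComponentsWithStats(m)
for i in range(1,n):
    if st[i,4]>8: 
        u,v=ce[i]+[250,200]; print(st[i],(u.round(1),v.round(1)),ray(c,u,v,12)[:2].round(),ray(c,u,v,62)[:2].round(),ray(c,u,v,156)[:2].round())
for q in[(283,214),(262,261),(384,250),(370,296)]: print(ray(c,*q,12).round())
```

```text
[121  10   3  19  45] (np.float64(371.8), np.float64(220.0)) [565. -85.] [560. -78.] [549. -63.]
[109  60  10  19 104] (np.float64(363.6), np.float64(269.0)) [473. -67.] [472. -60.] [470. -48.]
[579.  84.  12.]
[490. 124.  12.]
[ 508. -107.   12.]
[422. -78.  12.]
```

View pics/crop1.png

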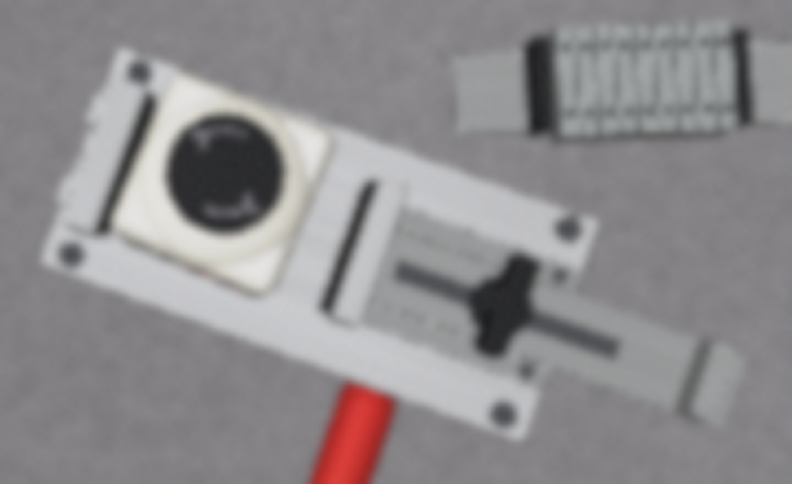

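The crop shows the plate corners clearly, the cap at (225,173), the knob wing at (503,305) lying nearly across the slide, and the tab's outer edge at (733,387).

Run:
```python
from h import *
c=cap('top')
r=lambda a,z: ray(c,250+a[0]/4.4,200+a[1]/4.4,z)[:2]
P=[r(a,12) for a in[(120,48),(42,262),(596,222),(522,440)]]
print('corners',np.round(P),'sizes',[np.linalg.norm(P[i]-P[j]).round(1) for i,j in[(0,1),(2,3),(0,2),(1,3)]])
ydir=(P[0]+P[1]-P[2]-P[3]);ydir/=np.linalg.norm(ydir); xdir=np.array([ydir[1],-ydir[0]])
o=np.mean(P,0); print('o',o.round(1),'ydir',ydir.round(3),'xdir',xdir.round(3),'yaw',np.arctan2(-ydir[0],ydir[1]))
for n,a,z in[('cap',(225,173),156),('knob',(503,305),62),('tab',(733,387),53),('jaw',(350,247),71),('wingA',(527,262),62),('wingB',(488,352),62),('screw',(365,390),15)]:
    q=r(a,z); print(n,q.round(1),'clamp',(q-o)@xdir,(q-o)@ydir)
R=cv2.Rodrigues(np.array([0,0,0.]))[0]
from scipy.spatial.transform import Rotation as Ro
q=ctrl.sense()['ee_rot']; print(Ro.from_quat([q[1],q[2],q[3],q[0]]).as_matrix().round(3))
```

```text
corners [[ 585.   95.]
 [ 493.  129.]
 [ 507. -109.]
 [ 415.  -75.]] sizes [np.float64(98.8), np.float64(98.4), np.float64(218.3), np.float64(218.2)]
o [499.8   9.9] ydir [0.357 0.934] xdir [ 0.934 -0.357] yaw -0.36542828056825216
cap [519.2  51.8] clamp 3.1309100285221723 46.07919018122252
knob [471.2 -61.7] clamp -1.236843949190425 -77.03854682515995
tab [ 437.  -155.3] clamp 0.3427647740161972 -176.73835047777064
jaw [495.    0.5] clamp -1.160720250131317 -10.460925664275825
wingA [488.5 -71.9] clamp 18.582388721599017 -80.42917493730178
wingB [452.3 -55. ] clamp -21.232910216694247 -77.60447833655192
screw [436.5  -8.5] clamp -52.56863984238144 -39.71702567511544
[[ 0.976  0.219 -0.   ]
 [ 0.219 -0.976  0.001]
 [ 0.    -0.001 -1.   ]]
```

```bash
python3 -m jog '[{"delta_pos":[60,60,0],"angular":[0,0,0.15],"fingers":0},{"delta_pos":[110,110,0],"angular":[0,0,0.3],"fingers":0},{"delta_pos":[150,150,0],"angular":[0,0,0.45],"fingers":0},{"delta_pos":[190,195,0],"angular":[0,0,0.6],"fingers":0},{"delta_pos":[230,240,0],"angular":[0,0,0.75],"fingers":0},{"delta_pos":[270,280,0],"angular":[0,0,0.9],"fingers":0},{"delta_pos":[308,321,0],"angular":[0,0,0.985],"fingers":0},{"delta_pos":[308,321,-40],"angular":[0,0,0.985],"fingers":0},{"delta_pos":[308,321,-90],"angular":[0,0,0.985],"fingers":0},{"delta_pos":[308,321,-120],"angular":[0,0,0.985],"fingers":0}]' 40
python3 - <<'E'
from h import *
c=cap('wrist','w1.png'); cap('top','t2.png')
from scipy.spatial.transform import Rotation as Ro
s=ctrl.sense();q=s['ee_rot'];print(s['eef_pos'],Ro.from_quat([q[1],q[2],q[3],q[0]]).as_matrix().round(3))
o=np.array([499.8,9.9]);y=np.array([.357,.934])
print([proj(c,[*(o+y*k),53]).round() for k in(-177,)], c['pixels'].shape)
E
```

```text
time_s: 1.45
eef_pos: [422.4, -190.5, 126.2]
ee_rot: [-0.001, 0.824, 0.567, -0.0]
force: [0.1, -0.1, -0.1]
grip_width: -0.002
grip_force: 0.0
[ 421.71983114 -190.24457259  125.82804448] [[ 0.357  0.934 -0.005]
 [ 0.934 -0.357  0.004]
 [ 0.002 -0.006 -1.   ]]
[array([279., 172.])] (420, 560, 3)
```

View pics/w1.png

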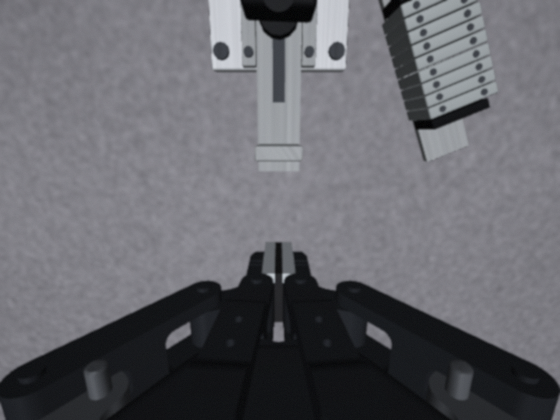

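The wrist view shows the tab at (279,152), straight ahead of the shut fingers at (279,255). I'll lower and push.

```bash
python3 -m jog '[{"delta_pos":[0,0,-40],"angular":[0,0,0],"fingers":0},{"delta_pos":[0,0,-81],"angular":[0,0,0],"fingers":0},{"delta_pos":[0,0,-81],"angular":[0,0,0],"fingers":0},{"delta_pos":[3,7,-81],"angular":[0,0,0],"fingers":0},{"delta_pos":[6,14,-81],"angular":[0,0,0],"fingers":0},{"delta_pos":[9,21,-81],"angular":[0,0,0],"fingers":0},{"delta_pos":[11,28,-81],"angular":[0,0,0],"fingers":0},{"delta_pos":[13,33,-81],"angular":[0,0,0],"fingers":0},{"delta_pos":[14,37,-81],"angular":[0,0,0],"fingers":0},{"delta_pos":[14.5,38,-81],"angular":[0,0,0],"fingers":0}]' 
python3 -m jog '[{"delta_pos":[0.6,1.5,0],"angular":[0,0,0],"fingers":0},{"delta_pos":[1.2,3,0],"angular":[0,0,0],"fingers":0},{"delta_pos":[1.8,4.5,0],"angular":[0,0,0],"fingers":0}]'
```

```text
time_s: 2.8
eef_pos: [437.7, -153.3, 47.4]
ee_rot: [0.0, 0.824, 0.567, 0.0]
force: [-1.8, -1.7, 1.6]
grip_width: -0.002
grip_force: 1.0
time_s: 3.18
eef_pos: [439.3, -148.8, 47.3]
ee_rot: [0.0, 0.824, 0.567, 0.0]
force: [-0.1, -2.2, 1.4]
grip_width: 0.003
grip_force: 1.0
```

```bash
python3 -m jog '[{"delta_pos":[0.5,1.2,0],"angular":[0,0,0],"fingers":0},{"delta_pos":[0.9,2.4,0],"angular":[0,0,0],"fingers":0},{"delta_pos":[1.4,3.6,0],"angular":[0,0,0],"fingers":0}]'
python3 -m jog '[{"delta_pos":[0.3,0.9,0],"angular":[0,0,0],"fingers":0},{"delta_pos":[0.7,1.8,0],"angular":[0,0,0],"fingers":0}]'
```

```text
time_s: 3.55
eef_pos: [440.7, -145.1, 47.3]
ee_rot: [0.0, 0.824, 0.567, 0.0]
force: [-0.1, -2.5, 2.1]
grip_width: 0.005
grip_force: 1.0
time_s: 3.8
eef_pos: [441.4, -143.3, 47.3]
ee_rot: [-0.0, 0.824, 0.567, 0.0]
force: [0.1, -2.6, 0.9]
grip_width: 0.001
grip_force: 1.0
```

```bash
python3 -m jog '[{"delta_pos":[0.3,0.7,0],"angular":[0,0,0],"fingers":0},{"delta_pos":[0.5,1.4,0],"angular":[0,0,0],"fingers":0}]'
```

```text
time_s: 4.05
eef_pos: [441.9, -141.9, 47.3]
ee_rot: [0.0, 0.824, 0.567, 0.0]
force: [0.8, -2.8, 0.8]
grip_width: -0.002
grip_force: 1.0
```

```bash
python3 -m jog '[{"delta_pos":[0.5,1.2,0],"angular":[0,0,0],"fingers":0},{"delta_pos":[0.9,2.4,0],"angular":[0,0,0],"fingers":0},{"delta_pos":[1.1,2.8,0],"angular":[0,0,0],"fingers":0}]'
python3 -c "
from h import *
cap('top')
c=cap('top');cv2.imwrite('pics/crop2.png',cv2.resize(c['pixels'][200:310,250:430],None,fx=4.4,fy=4.4,interpolation=cv2.INTER_CUBIC))"
```

```text
time_s: 4.42
eef_pos: [442.9, -139.4, 47.3]
ee_rot: [0.0, 0.824, 0.567, -0.0]
force: [-2.3, -5.6, 1.4]
grip_width: -0.003
grip_force: 2.7
```

View pics/crop2.png

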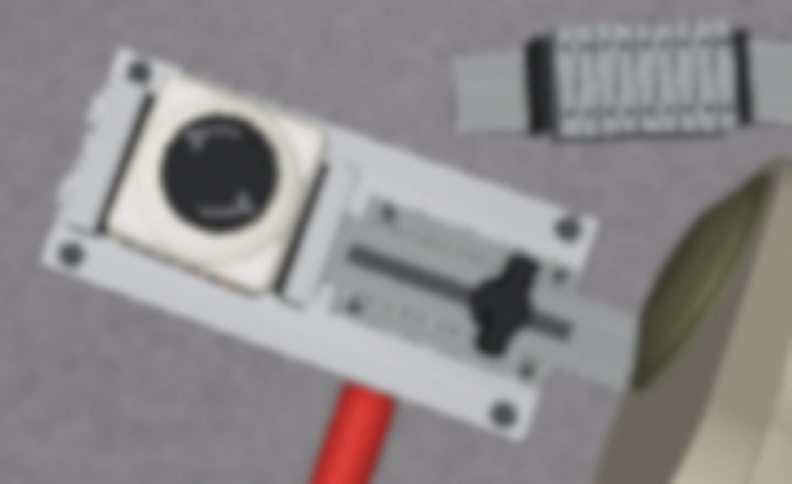

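The sliding jaw at (315,230) now touches the bottle and pushes it towards the fixed jaw. I'll keep pushing to the hard stop.

```bash
for i in 1; do :; done; python3 -m jog '[{"delta_pos":[0.5,1.2,0],"angular":[0,0,0],"fingers":0},{"delta_pos":[0.9,2.4,0],"angular":[0,0,0],"fingers":0}]'
python3 -m jog '[{"delta_pos":[0.4,0.9,0],"angular":[0,0,0],"fingers":0},{"delta_pos":[0.7,1.8,0],"angular":[0,0,0],"fingers":0}]'
```

```text
time_s: 4.78
eef_pos: [443.7, -137.4, 47.3]
ee_rot: [0.0, 0.824, 0.567, -0.001]
force: [-5.4, -12.2, 0.7]
grip_width: 0.002
grip_force: 7.0
time_s: 5.03
eef_pos: [443.9, -137.0, 47.3]
ee_rot: [0.001, 0.823, 0.568, -0.002]
force: [-11.1, -23.2, 0.3]
grip_width: -0.002
grip_force: 12.7
```

```bash
python3 -m jog '[{"delta_pos":[0.4,0.9,0],"angular":[0,0,0],"fingers":0},{"delta_pos":[0.5,1.4,0],"angular":[0,0,0],"fingers":0}]'
```

```text
time_s: 5.28
eef_pos: [444.0, -136.9, 47.4]
ee_rot: [0.002, 0.823, 0.568, -0.003]
force: [-15.4, -31.0, 1.0]
grip_width: 0.002
grip_force: 17.4
```

```bash
python3 -m jog '[{"delta_pos":[-5,-12,0],"angular":[0,0,0],"fingers":0},{"delta_pos":[-9,-24,0],"angular":[0,0,0],"fingers":0},{"delta_pos":[-9,-24,40],"angular":[0,0,0.15],"fingers":0.3},{"delta_pos":[-9,-24,80],"angular":[0,0,0.33],"fingers":0.5},{"delta_pos":[-5,0,80],"angular":[0,0,0.5],"fingers":0.5},{"delta_pos":[5,30,80],"angular":[0,0,0.68],"fingers":0.5},{"delta_pos":[20,50,80],"angular":[0,0,0.85],"fingers":0.5},{"delta_pos":[26,70,80],"angular":[0,0,1.03],"fingers":0.5},{"delta_pos":[26,70,80],"angular":[0,0,1.2],"fingers":0.5},{"delta_pos":[26,70,80],"angular":[0,0,1.38],"fingers":0.5}]'
python3 -m jog '[{"delta_pos":[0,0,0],"angular":[0,0,0.12],"fingers":0.5},{"delta_pos":[0,0,0],"angular":[0,0,0.12],"fingers":0.5}]'
python3 - <<'E'
from h import *
c=cap('wrist','w2.png')
print(proj(c,[471.2,-63.3,62]))
cv2.imwrite('pics/w2.png',c['pixels'])
E
```

```text
time_s: 6.52
eef_pos: [470.9, -63.2, 127.1]
ee_rot: [-0.0, 0.271, 0.963, 0.0]
force: [0.0, 0.2, 0.5]
grip_width: 0.497
grip_force: 0.0
time_s: 6.78
eef_pos: [470.9, -63.5, 127.1]
ee_rot: [-0.0, 0.217, 0.976, 0.0]
force: [0.2, 0.4, 0.1]
grip_width: 0.501
grip_force: 0.0
[278.28582535 228.35700047]
```

View pics/w2.png

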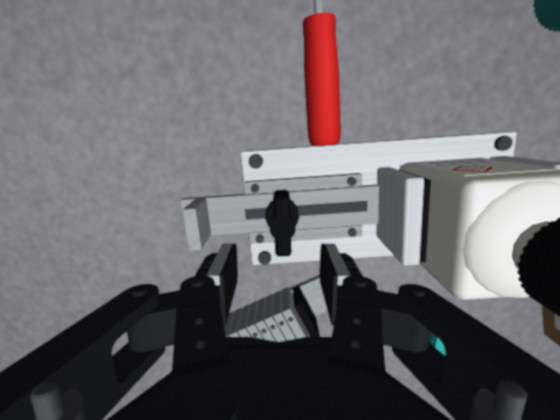

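The wrist view shows the wing at (283,222), upright in the image and centred between the pads to within 3 mm. I'll descend and grip.

```bash
python3 -m jog '[{"delta_pos":[-1,2.5,-30],"angular":[0,0,0],"fingers":0.5},{"delta_pos":[-1,2.5,-60],"angular":[0,0,0],"fingers":0.5},{"delta_pos":[-1,2.5,-73],"angular":[0,0,0],"fingers":0.5},{"delta_pos":[-1,2.5,-73],"angular":[0,0,0],"fingers":0},{"delta_pos":[-1,2.5,-73],"angular":[0,0,0],"fingers":0},{"delta_pos":[-1,2.5,-73],"angular":[0,0,0],"fingers":0},{"delta_pos":[-1,2.5,-73],"angular":[0,0,0],"fingers":0},{"delta_pos":[-1,2.5,-73],"angular":[0,0,0],"fingers":0}]' 40
```

```text
time_s: 7.82
eef_pos: [470.9, -60.8, 55.2]
ee_rot: [0.001, 0.217, 0.976, 0.0]
force: [3.8, 4.9, -2.9]
grip_width: 0.131
grip_force: 41.1
```

```bash
python3 -m jog '[{"delta_pos":[0.5,1,0],"angular":[0,0,-0.15],"fingers":0},{"delta_pos":[0.5,1,0],"angular":[0,0,-0.3],"fingers":0},{"delta_pos":[0.5,1,0],"angular":[0,0,-0.45],"fingers":0},{"delta_pos":[0.5,1,0],"angular":[0,0,-0.6],"fingers":0},{"delta_pos":[0.5,1,0],"angular":[0,0,-0.75],"fingers":0},{"delta_pos":[0.5,1,0],"angular":[0,0,-0.9],"fingers":0},{"delta_pos":[0.5,1,0],"angular":[0,0,-1.05],"fingers":0},{"delta_pos":[0.5,1,0],"angular":[0,0,-1.2],"fingers":0},{"delta_pos":[0.5,1,0],"angular":[0,0,-1.3],"fingers":0},{"delta_pos":[0.5,1,0],"angular":[0,0,-1.38],"fingers":0}]'
python3 -c "
from h import *
s=ctrl.sense();print(s['wrist_torque'],s['force'])"
```

```text
time_s: 9.07
eef_pos: [471.7, -60.1, 55.3]
ee_rot: [0.001, 0.789, 0.614, 0.001]
force: [5.4, 2.3, -4.6]
grip_width: 0.132
grip_force: 41.0
[ 0.36518262 -0.73034881  0.10955778] [ 5.3883378   2.32227008 -4.61725955]
```

```bash
python3 -m jog '[{"delta_pos":[0.5,0,0],"angular":[0,0,-0.04],"fingers":0},{"delta_pos":[0.5,0,0],"angular":[0,0,-0.08],"fingers":0},{"delta_pos":[0.5,0,0],"angular":[0,0,-0.08],"fingers":0}]'
python3 -c "
from h import *
s=ctrl.sense();q=s['ee_rot'];print(s['wrist_torque'],2*np.arctan2(q[2],q[1]))"
```

```text
time_s: 9.45
eef_pos: [471.8, -60.1, 55.2]
ee_rot: [0.001, 0.812, 0.583, 0.001]
force: [2.7, 1.7, 0.2]
grip_width: 0.132
grip_force: 41.7
[ 0.31153742 -0.28135615 -0.13157796] 1.2456132824699613
```

```bash
python3 -m jog '[{"delta_pos":[0,0,0],"angular":[0,0,0],"fingers":0.4},{"delta_pos":[0,0,0],"angular":[0,0,0],"fingers":0.4},{"delta_pos":[0,0,40],"angular":[0,0,0],"fingers":0.6},{"delta_pos":[0,0,90],"angular":[0,0,0],"fingers":1},{"delta_pos":[0,0,140],"angular":[0,0,0],"fingers":1},{"delta_pos":[0,0,190],"angular":[0,0,0],"fingers":1},{"delta_pos":[20,40,200],"angular":[0,0,0],"fingers":1},{"delta_pos":[35,80,200],"angular":[0,0,0],"fingers":1},{"delta_pos":[49,116,200],"angular":[0,0,0],"fingers":1},{"delta_pos":[49,116,200],"angular":[0,0,0],"fingers":1}]'
python3 - <<'E'
from h import *
c=cap('wrist','w3.png');cap('scene','s3.png');t=cap('top')
print(proj(c,[521,56.5,156]))
cv2.imwrite('pics/t3.png',cv2.resize(t['pixels'][200:310,250:430],None,fx=4.4,fy=4.4,interpolation=cv2.INTER_CUBIC))
E
```

```text
time_s: 10.7
eef_pos: [520.2, 57.7, 254.1]
ee_rot: [-0.0, 0.811, 0.585, -0.0]
force: [0.0, -0.4, -0.3]
grip_width: 1.001
grip_force: 0.0
[278.95366718 216.22225476]
```

View pics/w3.png

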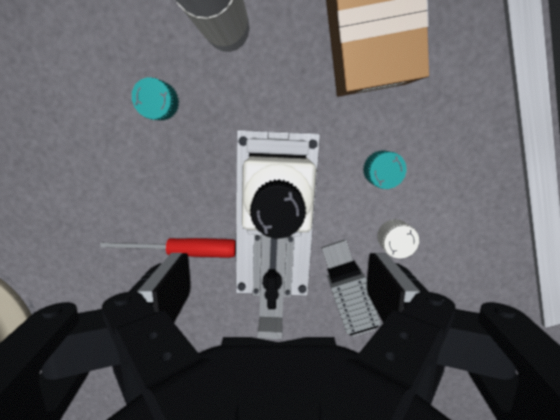

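The wing now lies along the slide at (272,290), and the bottle is nipped. The cap is at about (278,209), almost straight below the tool.

Run:
```python
from h import *
p=cv2.imread('pics/w3.png'); c=cap('wrist')
m=(p.max(2)<50).astype(np.uint8); m[:165]=0;m[242:]=0;m[:,:240]=0;m[:,315:]=0
m=cv2.morphologyEx(m,cv2.MORPH_OPEN,np.ones((9,9)))
cs,_=cv2.findContours(m,0,2); k=max(cs,key=cv2.contourArea); print(cv2.boundingRect(k),cv2.minEnclosingCircle(k))
(u,v),r=cv2.minEnclosingCircle(k)
for z in(156,145):print(ray(c,u,v,z).round(1),ray(c,u+r,v,z)-ray(c,u-r,v,z))
print(ctrl.sense()['eef_pos'],-c['R'].T@c['t'])
```

```text
(253, 182, 47, 56) ((277.7704772949219, 209.18017578125), 28.704559326171875)
[521.6  59.8 156. ] [ 42.6890743  -14.37606667   0.        ]
[520.6  56.9 145. ] [ 44.79123862 -15.08399615   0.        ]
[519.83125786  55.10802716 254.32093268] [541.30983968 117.68353992 379.3792155 ]
```

Run:
```python
from h import *
c=cap('wrist');p=c['pixels']
m=(p.max(2)<50).astype(np.uint8); m[:165]=0;m[245:]=0;m[:,:240]=0;m[:,315:]=0
m=cv2.morphologyEx(m,cv2.MORPH_OPEN,np.ones((9,9)))
cs,_=cv2.findContours(m,0,2); k=max(cs,key=cv2.contourArea); (u,v),r=cv2.minEnclosingCircle(k);print(cv2.boundingRect(k),u,v,r,ray(c,u,v,156).round(1))
print(ctrl.sense()['eef_pos'])
t=cap('top');p=t['pixels'][225:255,285:318]; m=(p.max(2)<60).astype(np.uint8)
m=cv2.morphologyEx(m,cv2.MORPH_OPEN,np.ones((5,5)))
cs,_=cv2.findContours(m,0,2)
for k in cs: (u,v),r=cv2.minEnclosingCircle(k);print(u+285,v+225,r,ray(t,u+285,v+225,156).round(1))
```

```text
(252, 178, 48, 57) 277.0 206.09091186523438 28.546857833862305 [521.8  62.1 156. ]
[519.87752925  55.05133822 254.37856851]
```

```bash
python3 -m jog '[{"delta_pos":[1.6,5.2,-30],"angular":[0,0,0],"fingers":1},{"delta_pos":[1.6,5.2,-60],"angular":[0,0,0],"fingers":1},{"delta_pos":[1.6,5.2,-90],"angular":[0,0,0],"fingers":1},{"delta_pos":[1.6,5.2,-109],"angular":[0,0,0],"fingers":1},{"delta_pos":[1.6,5.2,-109],"angular":[0,0,0],"fingers":0.7},{"delta_pos":[1.6,5.2,-109],"angular":[0,0,0],"fingers":0.4},{"delta_pos":[1.6,5.2,-109],"angular":[0,0,0],"fingers":0.3},{"delta_pos":[1.6,5.2,-109],"angular":[0,0,0],"fingers":0.3},{"delta_pos":[1.6,5.2,-109],"angular":[0,0,0],"fingers":0.3}]' 60
```

```text
time_s: 12.12
eef_pos: [521.8, 61.1, 145.9]
ee_rot: [0.0, 0.812, 0.583, 0.0]
force: [-3.1, -0.7, 4.9]
grip_width: 0.512
grip_force: 60.3
```

```bash
python3 -m jog '[{"delta_pos":[0,0,-2],"angular":[0,0,0],"fingers":0.3},{"delta_pos":[0,0,-4],"angular":[0,0,0],"fingers":0.3},{"delta_pos":[0,0,-5.5],"angular":[0,0,0],"fingers":0.3},{"delta_pos":[0,0,-5.5],"angular":[0,0,0],"fingers":0.3}]'
```

```text
time_s: 12.62
eef_pos: [521.9, 61.1, 141.0]
ee_rot: [0.001, 0.812, 0.583, 0.0]
force: [-5.2, -0.1, 12.4]
grip_width: 0.514
grip_force: 61.0
```

```bash
python3 -m jog '[{"delta_pos":[0,0,-0.8],"angular":[0,0,0],"fingers":0.3},{"delta_pos":[0,0,-0.8],"angular":[0,0,0.1],"fingers":0.3},{"delta_pos":[0,0,-0.8],"angular":[0,0,0.2],"fingers":0.3},{"delta_pos":[0,0,-0.8],"angular":[0,0,0.3],"fingers":0.3}]'
python3 -c "
from h import *
s=ctrl.sense();q=s['ee_rot'];print(s['wrist_torque'],2*np.arctan2(q[2],q[1]))"
```

```text
time_s: 13.12
eef_pos: [522.0, 61.3, 140.5]
ee_rot: [0.001, 0.715, 0.699, 0.001]
force: [-4.8, 1.3, 12.7]
grip_width: 0.511
grip_force: 61.0
[ 0.14747044  0.81936323 -0.20095953] 1.548912781128669
```

Torque is low and it is turning freely. I'll go on to about 60°.

```bash
python3 -m jog '[{"delta_pos":[0,0,0],"angular":[0,0,0.12],"fingers":0.3},{"delta_pos":[0,0,0],"angular":[0,0,0.24],"fingers":0.3},{"delta_pos":[0,0,0],"angular":[0,0,0.36],"fingers":0.3},{"delta_pos":[0,0,0],"angular":[0,0,0.48],"fingers":0.3},{"delta_pos":[0,0,0],"angular":[0,0,0.6],"fingers":0.3},{"delta_pos":[0,0,0],"angular":[0,0,0.7],"fingers":0.3},{"delta_pos":[0,0,0],"angular":[0,0,0.77],"fingers":0.3},{"delta_pos":[0,0,0],"angular":[0,0,0.77],"fingers":0.3}]'
python3 -c "
from h import *
s=ctrl.sense();q=s['ee_rot'];print(s['wrist_torque'],2*np.arctan2(q[2],q[1]))
c=cap('scene');cv2.imwrite('pics/s4.png',cv2.resize(c['pixels'][140:300,160:370],None,fx=3.5,fy=3.5,interpolation=cv2.INTER_CUBIC))"
```

```text
time_s: 14.12
eef_pos: [521.9, 61.1, 140.5]
ee_rot: [0.001, 0.401, 0.916, 0.0]
force: [-5.0, -0.2, 12.4]
grip_width: 0.516
grip_force: 61.2
[-0.13062769  0.92184347 -0.00205848] 2.3167683987032586
```

View pics/s4.png

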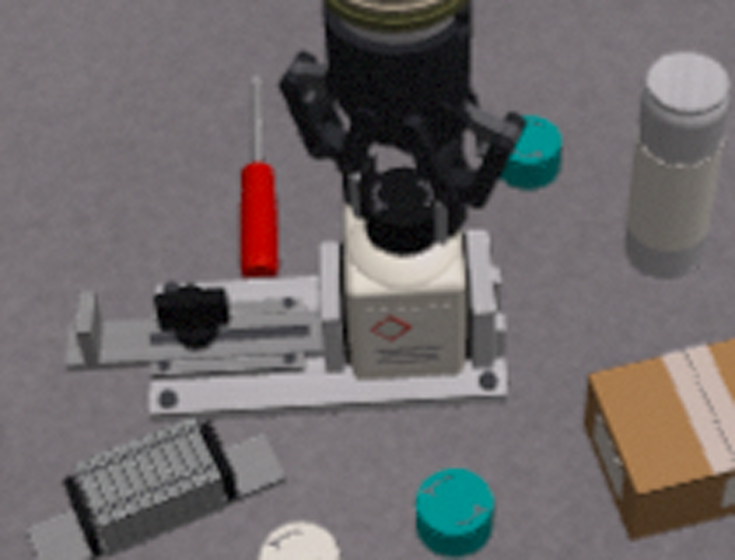

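The cap is gripped at (400,210), the bottle is upright between the jaws, and the knob wing lies along the slide. I'll lift a little and check the force.

```bash
python3 -m jog '[{"delta_pos":[0,0,3],"angular":[0,0,0],"fingers":0.3},{"delta_pos":[0,0,6],"angular":[0,0,0],"fingers":0.3},{"delta_pos":[0,0,9],"angular":[0,0,0],"fingers":0.3},{"delta_pos":[0,0,12],"angular":[0,0,0],"fingers":0.3}]'
```

```text
time_s: 14.68
eef_pos: [521.4, 61.1, 150.8]
ee_rot: [-0.0, 0.401, 0.916, -0.0]
force: [-1.7, -1.3, -2.1]
grip_width: 0.515
grip_force: 61.1
```

The pull is only 2 N, so the cap is free. I'll lift on to 5 cm above the neck.

```bash
python3 -m jog '[{"delta_pos":[0,0,6],"angular":[0,0,0],"fingers":0.3},{"delta_pos":[0,0,15],"angular":[0,0,0],"fingers":0.3},{"delta_pos":[0,0,25],"angular":[0,0,0],"fingers":0.3},{"delta_pos":[0,0,38],"angular":[0,0,0],"fingers":0.3},{"delta_pos":[0,0,50],"angular":[0,0,0],"fingers":0.3},{"delta_pos":[0,0,58],"angular":[0,0,0],"fingers":0.3},{"delta_pos":[0,0,61],"angular":[0,0,0],"fingers":0.3},{"delta_pos":[0,0,61],"angular":[0,0,0],"fingers":0.3},{"delta_pos":[0,0,61],"angular":[0,0,0],"fingers":0.3}]'
python3 -c "
from h import *
c=cap('scene');cv2.imwrite('pics/s5.png',cv2.resize(c['pixels'][140:300,160:370],None,fx=3.5,fy=3.5,interpolation=cv2.INTER_CUBIC))"
```

```text
time_s: 15.8
eef_pos: [521.5, 61.2, 211.6]
ee_rot: [-0.0, 0.401, 0.916, -0.0]
force: [-0.4, -0.0, -1.2]
grip_width: 0.513
grip_force: 61.2
```

View pics/s5.png

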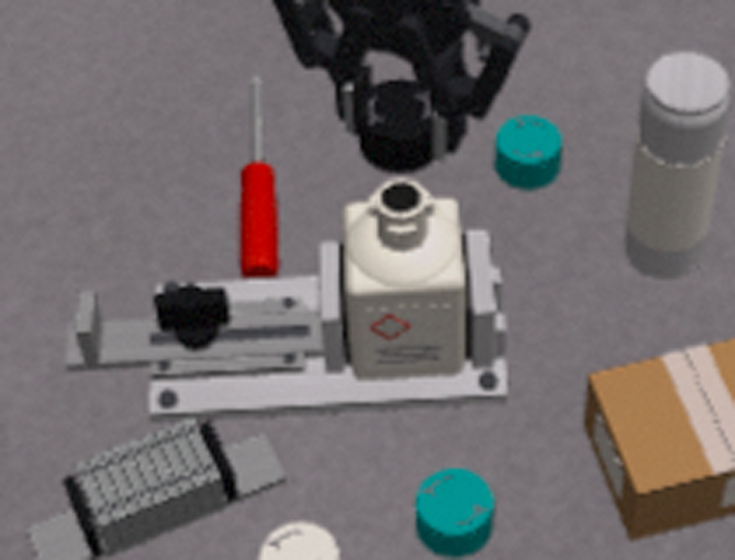

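The cap is held level at (398,125) above the open neck at (400,197), the bottle is clamped, and nothing else has moved.

```bash
python3 -c "
from rig import ctrl
print(ctrl.finish_job())"
```

```text
the job is handed in; nothing more can be done
None
```

The job is handed in at about 16 s of the 58 s limit, with no verdict returned: the cap is off and held level about 5 cm above the neck, and the bottle stands upright in the locked clamp with nothing else visibly moved.

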